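# Set the microscope filter turret to green and fire the shutter

### The job

Push the steel tab of the filter turret around until it points squarely at the green dot and leave it there, then press the red shutter button on the small control box all the way in and let it come back out. The tab is only pushed from one side at a time, never pinched, the turret is not lifted off its seat, the button is not pressed while the tab is off the green dot, and the things standing about are left alone.

Things in the scene. Friction and masses are not known exactly. Their poses are not given: they have to be found in the camera images.
- unit: cream filter-turret lamp unit fixed to the bench: round base 290 mm across, flat grey-topped deck at 60 mm height; a lamp house 110 x 160 mm, 117 mm tall, rises on its far side (its own x from 140 to 250 mm). Origin on the table under the turret's axis; its -x side is the front, facing roughly to the robot
- turret_axis (a point): point on the turret's vertical axis at deck height (60 mm above the table)
- turret (a joint): angle of the turret in rad: 0 when the tab points along the unit's own -x, growing counter-clockwise seen from above; stops at -1.8 and 1.8. No clicks: friction alone (about 0.12 N m) holds it wherever it is left, a push of about 1.5 N on the tab turns it. The turret is a black disc 130 mm across, its top 17 mm above the deck, with a 24 mm high hub
- seat (a joint): how far the turret is raised off its seat, in m: 0 seated; it is only laid on its spindle and would lift off
- tab_mid (a point): point on the tab's mid-line, 92 mm from the turret's axis and 17 mm above the deck. The tab is an upright steel bar that sticks out radially from the disc's rim: 12 mm thick across, reaching from 60 to 104 mm from the axis (a thin nose, look only, goes on to 113 mm), from 4 to 30 mm above the deck, with a white line along its top. Beyond the rim there is free deck on both sides of it
- pointer (a point): point straight ahead of the tab's nose, 125 mm from the axis: lies over the centre of a dot when the tab points squarely at it
- tab_left: the half of the tab's thickness (6 mm) on the clockwise side, carrying the face pushed to turn it counter-clockwise; origin on the turret's axis at deck height
- tab_right: the other half of the tab's thickness, on the counter-clockwise side, carrying the face pushed to turn it clockwise; origin on the turret's axis at deck height
- mark_green: flat green enamel dot, 22 mm across and 2 mm thick, on the deck of the filter unit, 125 mm from the turret's axis; origin at the dot's centre, on the deck. The four dots change places from run to run among the places where the turret's angle reads -1.4, -0.65, 0.65 and 1.4 rad. This is the one to point at
- mark_red: flat red enamel dot, 22 mm across and 2 mm thick, on the deck of the filter unit, 125 mm from the turret's axis; origin at the dot's centre, on the deck. The four dots change places from run to run among the places where the turret's angle reads -1.4, -0.65, 0.65 and 1.4 rad
- mark_blue: flat blue enamel dot, 22 mm across and 2 mm thick, on the deck of the filter unit, 125 mm from the turret's axis; origin at the dot's centre, on the deck. The four dots change places from run to run among the places where the turret's angle reads -1.4, -0.65, 0.65 and 1.4 rad
- mark_yellow: flat yellow enamel dot, 22 mm across and 2 mm thick, on the deck of the filter unit, 125 mm from the turret's axis; origin at the dot's centre, on the deck. The four dots change places from run to run among the places where the turret's angle reads -1.4, -0.65, 0.65 and 1.4 rad
- control_box: small cream control box fixed to the bench to the left or right of the unit, 110 x 85 x 40 mm, origin at the centre of its underside; carries the shutter button
- shutter (a joint): travel of the red shutter button in m: 0 out, 0.006 fully in; a spring returns it (fully in takes 4 N)
- shutter_top (a point): centre of the top of the red round shutter button (28 mm across) in its black housing; pressed straight down
- objective_a: loose chrome objective lens with a yellow band, standing, 27 mm across, 47 mm tall; origin at the centre of its foot; leave alone
- objective_b: loose chrome objective lens with a red band, the same size; leave alone
- slide_box: blue slide box, 130 x 85 x 28 mm, origin at the centre of its underside; leave alone
- oil_bottle: small amber bottle, 28 mm across, 62 mm tall, origin at its foot; leave alone
- dish: glass dish, 90 mm across, 16 mm tall, origin at its foot; leave alone
- lens_brush: brush lying flat, 130 mm long; leave alone
There are look-alikes about, which are no part of the job. Leave any turquoise look-alike of the control_box alone.

How it is judged:
By the outcome, as a careful person would: the job done as asked, in the order asked, and still so for the second after the job is handed in, with the robot touching nothing.
It also fails if it takes over 51 s, if anything falls off the work surface, if the arm or the gripper's body presses on something with over 40 N, if the wrist force passes 120 N, or if a joint passes its speed limit or range.

### The arm

A 6-joint arm with a two-finger parallel gripper is mounted at the origin on the work surface. World frame = base frame: x ahead of the robot, y to its left, z up, the work surface at z = 0. Lengths are in m, angles in degrees, forces in N, time in s.
With the tool pointing down it reaches from about 0.3 to 0.75 m from the base axis. Payload 8.5 kg.
Tool frame: the origin (TCP) lies midway between the tips of the shut fingers; the grasp point (between the pads) lies 19 mm behind it; z points along the fingers, y is the direction in which the jaws open and shut (so a half turn about z gives the same grasp; the last joint's range is limited). The gripper opens to 85 mm and grips with 20 to 120 N. Pads are 22 mm wide; open, the fingers measure 114 mm over their backs; the gripper's body (76 mm by 85 mm) begins 54 mm behind the grasp point. The pads swing forward as they close: fully open they stand 13 mm farther back than shut.
Start: joints at [63.982, 21.807, 74.336, -0, 83.858, -12.336], TCP at [0.13, 0.534, 0.231] pointing down, gripper open.
Joint ranges: [-178.18, 178.18], [-50.72, 133.34], [12.68, 142.11], [-81.47, 261.47], [9.98, 163.14], [-165.26, 165.26]. Speed limits (degrees/s): [136.94, 136.94, 180, 180, 180, 180].

### API

Orientations are given as a 3x3 rotation matrix whose columns are the frame's x, y, z axes.
In Python, from rig import env, viewer, ticket gives the robot as it stands. The module is installed in compiled form; this text tells all that it offers.
- The arm moves only by the shell command python3 -m pendant 'ROWS' [FORCE]. ROWS is JSON, a list of rows, each a list of 3 entries, a list of its own where there are three numbers: the shift along the world's x, y, z in mm, then the turn about the world's z in rad, then the opening, from -1 (shut) to 1 (fully open). A call has 1 to 12 rows; each row shifts and turns the pose as measured when the row begins; what a row does not reach is not made up. A row lasts 1/8 s, in which the tool goes at most 62.5 mm and 10.7 degrees, less where a joint would pass 70% of its speed; a pose out of reach is approached as far as the arm can. A call with a gripper value outside its range is refused whole. The fingers move at their own pace and stop on an object; FORCE is the grip in N (left out, the last holds). Time passes only in rows, so rows that do not move let the fingers close. It gives the time, the measured TCP pose, the force and the opening at its end, in the units of the state.
- env.observe(): the state, without advancing time (a new reading comes with each control period).
- viewer.get_image(name): name is "scene" or "top"; returns (picture, depth): 384x512x3 uint8, red, green, blue; 384x512 float32, m along the optical axis (not along the pixel's ray), 0 where there is no reading.
- viewer.camera_params(name): a dict with "fx", "fy", "cx", "cy" (pixels), "rvec" (rotation vector, rad) and "tvec" (3), from world to camera coordinates, as OpenCV has them. Camera axes: x right, y down, z forward; pixel columns grow to the right and rows downward; lengths in m; the calibration is good to about 2 mm. A picture is of the moment at which its call begins. camera_params takes no time and is no camera call.
- ticket.close_job(): hands the job in, once; it reports no verdict.
The state is a dict: "time_s": time; "q": joint angles; "qvel": joint speeds; "joint_efforts": joint torques, N m; "position": TCP position; "tool_rot": TCP orientation; "ft_force": force on the tool from outside, world axes, zero at the start; "wrist_torque": the same for the moment, N m; "grip_width": finger opening in m.
Only numpy, scipy, OpenCV 4.12 (cv2) and the standard library are available. Lean on these libraries where they do the work, as an engineer would, in place of code of your own. Each camera call takes 0.05 s, during which the arm holds its last target. There are 200 camera calls.

## Working session

There is one attempt and no reset: what is moved stays moved. The work goes in short steps, Python scripts to look and compute and a shell command to move; the robot and the scene stay as the last step left them, time stands still between calls to the robot, and variables do not carry over. Pictures are saved under pics/ and viewed, about 8 in all and at most 12, crops included, and the job is handed in when it is done.

```bash
mkdir -p pics
cat > h.py <<'E'
import numpy as np, cv2
from rig import env, viewer, ticket
def grab(n):
    im,d=viewer.get_image(n); np.savez(f'/tmp/{n}.npz',im=im,d=d); return im,d
def cam(n):
    p=viewer.camera_params(n); K=np.array([[p['fx'],0,p['cx']],[0,p['fy'],p['cy']],[0,0,1]])
    R=cv2.Rodrigues(np.array(p['rvec'],float))[0]; return K,R,np.array(p['tvec'],float).ravel()
def onz(n,u,v,z):
    K,R,t=cam(n); r=R.T@np.linalg.solve(K,[u,v,1]); c=-R.T@t
    return c+r*(z-c[2])/r[2]
def dep(n,u,v):
    d=np.load(f'/tmp/{n}.npz')['d'][int(v),int(u)]; K,R,t=cam(n)
    return R.T@(np.linalg.solve(K,[u,v,1])*d-t)
def save(im,name,crop=None,s=1):
    if crop: a,b,c,d=crop; im=im[b:d,a:c]
    cv2.imwrite('pics/'+name,cv2.resize(im[:,:,::-1],None,fx=s,fy=s,interpolation=cv2.INTER_CUBIC))
E
python3 - <<'E'
from h import *
a,_=grab('top'); b,_=grab('scene')
save(a,'top1.png',None,1.5); save(b,'sc1.png',None,1.5)
print(env.observe()['time_s'],cam('top'))
E
```

```text
0.1 (array([[495.38536146,   0.        , 257.9899087 ],
       [  0.        , 495.38536146, 194.27019933],
       [  0.        ,   0.        ,   1.        ]]), array([[ 2.19772648e-02, -9.99751714e-01,  3.67571669e-03],
       [-9.78629049e-01, -2.22645252e-02, -2.04424744e-01],
       [ 2.04455826e-01,  8.95533618e-04, -9.78875382e-01]]), array([0.0399352 , 0.51033444, 1.38059845]))
```

View pics/top1.png

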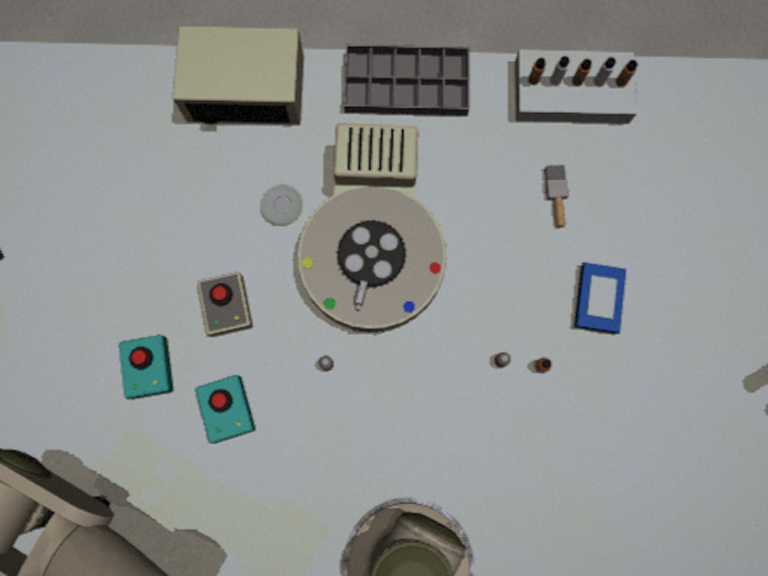

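View pics/sc1.png

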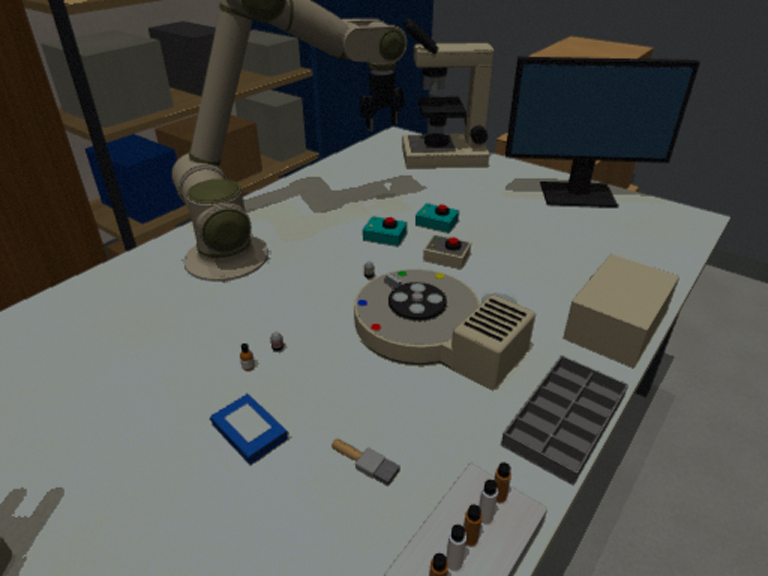

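The top view (shown at 1.5x) has the hub at (372,252), the tab nose at about (359,306) and the green dot at (330,303). The other dots are yellow (308,263), blue (409,307) and red (435,268). 
Candidates for the button are the cream box (221,293) and two turquoise boxes, at (141,357) and (220,401). I choose the cream one and will check it in a close crop.

Run:
```python
from h import *
im=np.load('/tmp/top.npz')['im']; save(im,'c1.png',(125,115,305,235),4.4)
for n,u,v,z in [('hub',248,168,.084),('green',220,202,.062),('yellow',205.3,175.3,.062),('blue',272.7,204.7,.062),('red',290,178.7,.062),('btn',147.3,195.5,.05),('objA',217,242,.04)]:
    print(n,onz('top',u,v,z).round(4),dep('top',u,v).round(4))
```

```text
hub [0.5788 0.0816 0.084 ] [0.5797 0.0816 0.0806]
green [0.4823 0.1596 0.062 ] [0.4821 0.1595 0.0632]
yellow [0.56   0.2051 0.062 ] [0.5594 0.2049 0.0643]
blue [0.4778 0.0086 0.062 ] [0.4775 0.0086 0.0639]
red [ 0.5555 -0.0403  0.062 ] [ 0.5562 -0.0405  0.0591]
btn [0.4989 0.3716 0.05  ] [0.4975 0.37   0.0571]
objA [0.3698 0.1655 0.04  ] [0.369  0.1649 0.0473]
```

View pics/c1.png

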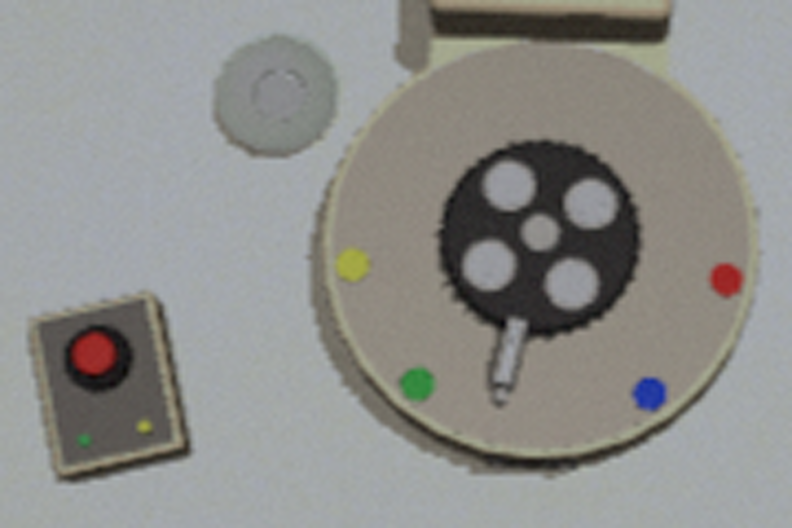

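The crop confirms it: the cream box holds the red button at (93,353) in its black housing, and the tab lies between the green (417,384) and blue (650,393) dots. Next I fit the axis from the four dots.

```bash
cat > fit.py <<'E'
from h import *
from scipy.optimize import least_squares
def dots(n,im,seeds):
    hsv=cv2.cvtColor(im,cv2.COLOR_RGB2HSV); out={}
    for k,(u,v) in seeds.items():
        h0=int(hsv[v,u,0]); m=np.zeros(hsv.shape[:2])
        for y in range(v-9,v+10):
            for x in range(u-9,u+10):
                dh=abs(int(hsv[y,x,0])-h0); dh=min(dh,180-dh)
                if dh<12 and hsv[y,x,1]>110: m[y,x]=1
        ys,xs=np.nonzero(m); out[k]=(xs.mean(),ys.mean(),len(xs))
    return out
def fit(P):
    # P: angle -> xy
    f=lambda p: np.concatenate([p[:2]+.125*np.array([np.cos(p[2]+np.pi+a),np.sin(p[2]+np.pi+a)])-P[a] for a in P])
    r=least_squares(f,[.57,.08,0]); return r.x, np.abs(r.fun).max()
E
python3 - <<'E'
from fit import *
z=np.load('/tmp/top.npz'); im=z['im']
D=dots('top',im,dict(green=(220,202),yellow=(205,175),blue=(273,205),red=(290,179),btn=(146,195)))
A=dict(green=-.65,yellow=-1.4,blue=.65,red=1.4)
P={A[k]:onz('top',*D[k][:2],.062)[:2] for k in A}
x,e=fit(P); print(D); print('axis',x,e)
print('btn',onz('top',*D['btn'][:2],.055), dep('top',*D['btn'][:2]))
f=4.4
q=[onz('top',125+u/f,115+v/f,.09)[:2] for u,v in [(516,325),(503,383)]]
n=onz('top',125+500/f,115+397/f,.085)[:2]
for p in q+[n]:
    d=p-x[:2]; print('tab',p,np.hypot(*d),(np.arctan2(d[1],d[0])-np.pi-x[2]+np.pi)%(2*np.pi)-np.pi)
# box top outline
for u,v in [(30,318),(150,290),(187,445),(62,475)]: print('boxcorner',onz('top',125+u/f,115+v/f,.04).round(3))
d=z['d']; w=[dep('top',u,v)[2] for u in range(144,149) for v in range(193,198)]; print('btn z',np.median(w),np.ptp(w))
s=env.observe(); print(s['position'],s['tool_rot'],s['grip_width'])
E
```

```text
{'green': (np.float64(219.33333333333334), np.float64(201.75), 36), 'yellow': (np.float64(204.68421052631578), np.float64(174.81578947368422), 38), 'blue': (np.float64(272.1904761904762), np.float64(204.07142857142858), 42), 'red': (np.float64(289.72093023255815), np.float64(178.06976744186048), 43), 'btn': (np.float64(146.0421052631579), np.float64(195.0), 95)}
axis [ 0.58070041  0.08362709 -0.01902411] 0.00040220652436717685
btn [0.49932589 0.37417321 0.055     ] [0.49779199 0.37241671 0.06259026]
tab [0.51608701 0.09598989] 0.0657854896451096 -0.17002585960941818
tab [0.4780328  0.10320081] 0.10451683633241984 -0.16936644770259734
tab [0.46983759 0.10504216] 0.11291222183960081 -0.1717930036113624
boxcorner [0.524 0.421 0.04 ]
boxcorner [0.545 0.342 0.04 ]
boxcorner [0.441 0.311 0.04 ]
boxcorner [0.42  0.392 0.04 ]
btn z 0.06232686952772091 0.013857291478285093
[0.12998765 0.53414666 0.23078932] [[-9.71618042e-01  2.36554593e-01 -5.52742928e-04]
 [ 2.36555091e-01  9.71617396e-01 -1.15073792e-03]
 [ 2.64842305e-04 -1.24883187e-03 -9.99999185e-01]] 0.08551728190688306
```

```bash
python3 -m pendant '[[[35,-48,0],0,-1],[[35,-48,0],0,-1],[[35,-48,0],0,-1],[[35,-48,0],0,-1],[[35,-48,0],0,-1],[[35,-48,0],0,-1],[[35,-48,-5],0,-1],[[35,-48,-5],0,-1],[[35,-48,-10],0.05,-1],[[35,-46,-10],0,-1],[[0,0,0],0,-1]]' 20
```

```text
time_s: 1.48
position: [0.487, 0.0387, 0.197]
tool_rot: [[-0.983, 0.184, -0.002], [0.184, 0.983, -0.002], [0.002, -0.003, -1.0]]
ft_force: [-1.5, 2.0, -0.3]
grip_width: -0.0002
```

```bash
python3 -m pendant '[[[-1,4,-45],0,-1],[[-1,4,-40],0,-1],[[0,0,-25],0,-1],[[0,0,-12],0,-1],[[0,0,0],0,-1]]'
python3 - <<'E'
from h import *
a,_=grab('top'); b,_=grab('scene'); 
A=cv2.resize(a[140:220,195:315],None,fx=4,fy=4,interpolation=2); B=cv2.resize(b[160:250,220:355],(480,320),interpolation=2)
save(np.vstack([A[:290],B[:310]]),'p2.png'); print(env.observe()['position'])
E
```

```text
time_s: 2.1
position: [0.4833, 0.0492, 0.0726]
tool_rot: [[-0.983, 0.183, -0.002], [0.183, 0.983, -0.002], [0.001, -0.002, -1.0]]
ft_force: [-0.2, 0.1, 1.2]
grip_width: -0.0001
[0.48394439 0.04894482 0.07352041]
```

View pics/p2.png

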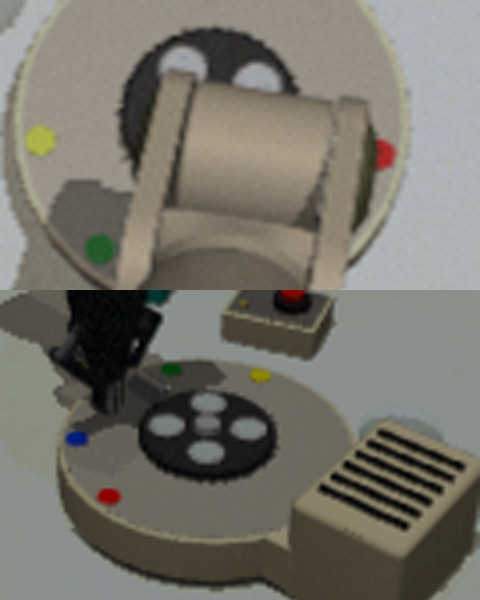

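```bash
python3 -m pendant '[[[3,12,0],0,-1],[[3,10,0],0,-1],[[0,5,0],0,-1],[[0,5,0],0,-1],[[0,5,0],-0.05,-1],[[0,5,0],-0.06,-1],[[1,5,0],-0.05,-1],[[1,5,0],-0.06,-1],[[1,5,0],-0.05,-1],[[1,5,0],-0.06,-1],[[0,0,0],0,-1]]'
python3 - <<'E'
from h import *
b,_=grab('scene'); save(b,'p3.png',(220,160,355,250),5); print(env.observe()['position'],env.observe()['ft_force'])
E
```

```text
time_s: 3.58
position: [0.4958, 0.1139, 0.0757]
tool_rot: [[-0.866, 0.5, 0.004], [0.5, 0.866, -0.007], [-0.007, -0.004, -1.0]]
ft_force: [-0.1, -0.6, 0.2]
grip_width: -0.0
[0.49574238 0.11381125 0.07569809] [ 0.28837843 -0.32252106  0.44048878]
```

View pics/p3.png

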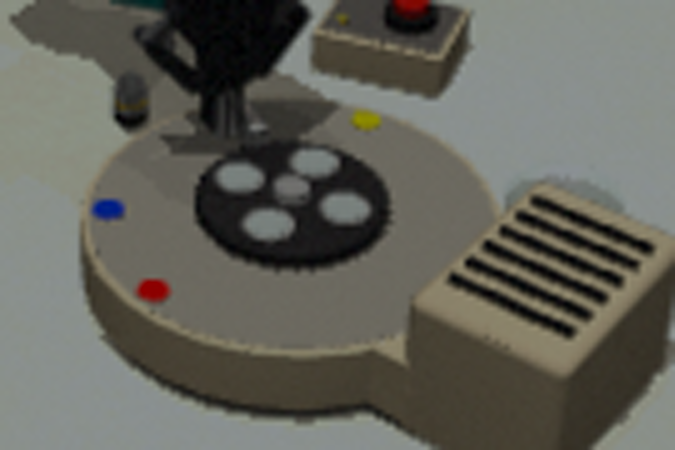

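```bash
python3 -m pendant '[[[-6,-11,0],0,-1],[[-5,-10,15],0,-1],[[0,-20,40],0,-1],[[-5,-55,10],0,-1],[[-10,-58,0],0,-1],[[-10,-58,0],0,-1],[[0,0,0],0,-1]]'
python3 - <<'E'
from fit import *
a,_=grab('top'); save(a,'p4.png',(195,135,315,225),6.6); print(env.observe()['position'])
E
```

```text
time_s: 4.5
position: [0.4557, -0.1086, 0.1483]
tool_rot: [[-0.867, 0.498, 0.009], [0.498, 0.867, -0.011], [-0.013, -0.005, -1.0]]
ft_force: [-0.3, -1.0, 0.3]
grip_width: -0.0001
[ 0.45582649 -0.10683131  0.14825284]
```

View pics/p4.png

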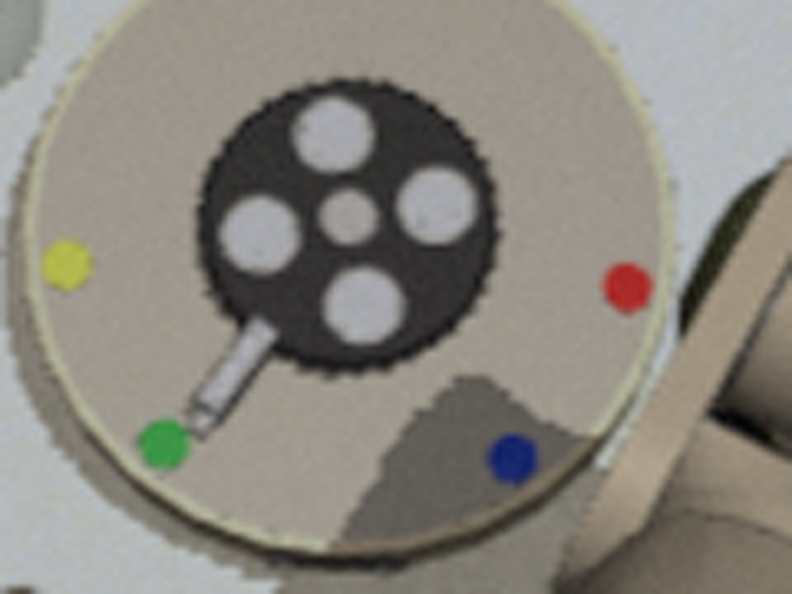

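The tab at (262,335)–(200,420) now nearly points at green (164,444), perhaps a little short of it. I'll measure the angle with a polar unwrap and cross-check it with the four lens discs.

```bash
cat > ang.py <<'E'
from fit import *
ax=np.array([.5807,.0836]); yaw=-.0190
def pol(im,r,a,z):
    K,R,t=cam('top'); aa,rr=np.meshgrid(a,r); th=np.pi+yaw+aa
    X=np.stack([ax[0]+rr*np.cos(th),ax[1]+rr*np.sin(th),np.full_like(aa,z)],-1)@R.T+t
    g=cv2.cvtColor(im,cv2.COLOR_RGB2GRAY)
    return cv2.remap(g.astype(np.float32),((K[0,0]*X[...,0]/X[...,2]+K[0,2])).astype(np.float32),((K[1,1]*X[...,1]/X[...,2]+K[1,2])).astype(np.float32),cv2.INTER_CUBIC)
def tab(im,lo,hi):
    a=np.arange(lo,hi,.005); p=pol(im,np.arange(.072,.1,.002),a,.09).mean(0)
    w=np.clip(p-np.median(p)-8,0,None); i=w.argmax(); w[abs(np.arange(len(a))-i)>25]=0
    return (w*a).sum()/w.sum()
def lens(im):
    a=np.arange(-np.pi,np.pi,.005); p=pol(im,np.arange(.028,.044,.002),a,.079).mean(0)
    F=(p*np.exp(-4j*a)).sum(); return -np.angle(F)/4,abs(F)/p.sum()
E
cat > m.py <<'E'
import sys; from ang import *
im0=np.load('/tmp/top0.npz')['im'] 
im=np.load('/tmp/top.npz')['im']
l0=lens(im0)[0]; l=lens(im)[0]
print('tab before',tab(im0,-.4,.1),'now',tab(im,-.9,-.35))
print('lens',l0,l,'delta mod pi/2',(l-l0))
g=dots('top',im,dict(green=(220,202)))['green']; p=onz('top',*g[:2],.062)[:2]-ax
print('green',np.hypot(*p),np.arctan2(p[1],p[0])-np.pi-yaw)
E
python3 - <<'E'
# original picture was saved at 1.5x; shrink to 512x384 for reference
import cv2,numpy as np
im=cv2.resize(cv2.imread('pics/top1.png'),(512,384),interpolation=cv2.INTER_AREA)[:,:,::-1]
np.savez('/tmp/top0.npz',im=np.ascontiguousarray(im))
E
python3 m.py
```

```text
tab before -0.1884969748754605 now -0.5739455388048961
lens 0.5982922175624399 0.21281643870509998 delta mod pi/2 -0.3854757788573399
green 0.1250032060662136 -0.6541235010729022
```

Both methods give a rotation of -0.385 rad, and the lens pattern puts the tab at -0.573, so it needs about -0.077 rad more. I'll do a slow second push.

```bash
python3 -m pendant '[[[5,50,0],-0.07,-1],[[5,50,0],-0.07,-1],[[4,45,0],0,-1],[[0,25,0],0,-1],[[0,0,0],0,-1]]'; python3 -m pendant '[[[0,0,-40],0,-1],[[0,0,-20],0,-1],[[0,0,-8],0,-1],[[0,0,0],0,-1]]'
```

```text
time_s: 5.18
position: [0.4678, 0.0716, 0.1511]
tool_rot: [[-0.79, 0.613, 0.01], [0.612, 0.79, -0.011], [-0.014, -0.002, -1.0]]
ft_force: [0.2, -0.6, 0.8]
grip_width: 0.0
time_s: 5.68
position: [0.4678, 0.0712, 0.0834]
tool_rot: [[-0.792, 0.611, 0.013], [0.61, 0.792, -0.011], [-0.017, -0.001, -1.0]]
ft_force: [-0.2, 0.4, 0.0]
grip_width: -0.0001
```

```bash
python3 -m pendant '[[[3,8,-9],0,-1],[[6,9,0],0,-1],[[5,7,0],0,-1],[[4,6,0],0,-1],[[0,0,0],0,-1]]'
```

```text
time_s: 6.3
position: [0.4883, 0.1035, 0.0756]
tool_rot: [[-0.792, 0.61, 0.017], [0.61, 0.792, -0.011], [-0.021, 0.002, -1.0]]
ft_force: [0.5, 0.2, -0.7]
grip_width: -0.0001
```

Remaining to the target: about (10,15.5) mm.

```bash
python3 -m pendant '[[[2,3,0],0,-1],[[2,3,0],0,-1],[[2,3,0],0,-1],[[2,3,0],0,-1],[[1,2,0],0,-1],[[1,1,0],0,-1],[[0,0,0],0,-1],[[0,0,0],0,-1]]'
python3 -m pendant '[[[-6,-8,0],0,-1],[[-8,-11,10],0,-1],[[0,-20,40],0,-1],[[-5,-55,10],0,-1],[[-10,-58,0],0,-1],[[-10,-58,0],0,-1],[[0,0,0],0,-1]]'
python3 - <<'E'
from h import *
grab('top')
E
python3 m.py
```

```text
time_s: 7.3
position: [0.4984, 0.119, 0.0756]
tool_rot: [[-0.792, 0.61, 0.016], [0.61, 0.792, -0.012], [-0.02, 0.0, -1.0]]
ft_force: [-0.1, -1.6, 0.5]
grip_width: -0.0001
time_s: 8.18
position: [0.4549, -0.1005, 0.1412]
tool_rot: [[-0.792, 0.611, 0.021], [0.611, 0.792, -0.015], [-0.026, 0.001, -1.0]]
ft_force: [0.0, -0.1, 0.7]
grip_width: -0.0003
tab before -0.1884969748754605 now -0.6379716552285873
lens 0.5982922175624399 0.15206181951933967 delta mod pi/2 -0.4462303980431002
green 0.1250032060662136 -0.6541235010729022
```

The tab reads -0.636 and the target is -0.65 to -0.654. I'll nudge it 1.3 mm further than the last contact.

```bash
python3 -m pendant '[[[5,50,0],0,-1],[[5,50,0],0,-1],[[4,45,0],0,-1],[[0,18,0],0,-1],[[0,0,-20],0,-1],[[0,0,-25],0,-1],[[0,0,-14],0,-1],[[0,0,-4],0,-1],[[0,0,0],0,-1]]'
```

```text
time_s: 9.35
position: [0.4649, 0.0778, 0.0803]
tool_rot: [[-0.8, 0.6, 0.025], [0.6, 0.8, -0.012], [-0.028, 0.005, -1.0]]
ft_force: [-0.0, 0.4, 0.4]
grip_width: -0.0006
```

```bash
python3 -m pendant '[[[5,6,-4],-0.01,-1],[[7,8,0],0,-1],[[6,7,0],0,-1],[[5,6,0],0,-1],[[3,4,0],0,-1],[[0,0,0],0,-1]]'
```

```text
time_s: 10.1
position: [0.4937, 0.1117, 0.0774]
tool_rot: [[-0.793, 0.608, 0.028], [0.608, 0.794, -0.013], [-0.03, 0.007, -1.0]]
ft_force: [0.6, -0.7, -0.1]
grip_width: 0.0001
```

Remaining: (5.5,8.3).

```bash
python3 -m pendant '[[[2,3,0],0,-1],[[2,3,0],0,-1],[[1,1,0],0,-1],[[0.5,1,0],0,-1],[[0,0,0],0,-1],[[0,0,0],0,-1]]'
```

```text
time_s: 10.85
position: [0.4991, 0.1196, 0.0774]
tool_rot: [[-0.793, 0.608, 0.028], [0.608, 0.794, -0.013], [-0.03, 0.006, -1.0]]
ft_force: [-0.4, -0.8, 1.0]
grip_width: 0.0002
```

```bash
python3 -m pendant '[[[0,0.5,0],0,-1],[[0,0,0],0,-1],[[-6,-8,0],0,-1],[[-8,-11,10],0,-1],[[0,-20,40],0,-1],[[-5,-55,30],0,-1],[[-10,-58,20],0,-1],[[-10,-58,0],0,-1],[[0,0,0],0,-1]]'
python3 - <<'E'
from h import *
a,_=grab('top'); save(a,'p5.png',(195,135,315,225),6.6)
E
python3 m.py
```

```text
time_s: 11.98
position: [0.455, -0.0975, 0.1833]
tool_rot: [[-0.793, 0.608, 0.031], [0.608, 0.794, -0.016], [-0.034, 0.006, -0.999]]
ft_force: [0.5, 0.3, -0.5]
grip_width: 0.0001
tab before -0.1884969748754605 now -0.6419038200347207
lens 0.5982922175624399 0.14256732655802418 delta mod pi/2 -0.4557248910044157
green 0.12500562822609407 -0.6519304432737628
```

View pics/p5.png

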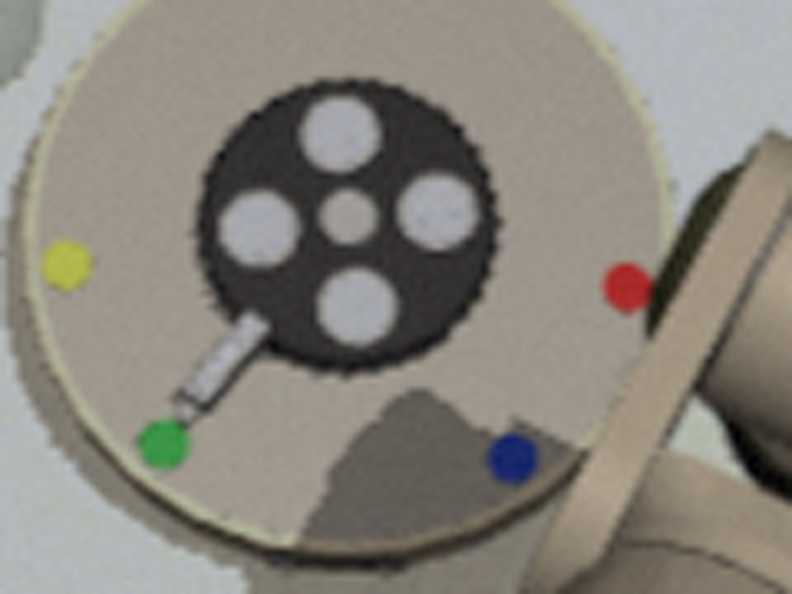

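The tab now points at green to within about 0.01 rad. It reads -0.642 directly and -0.643 from the lens pattern, and the picture shows the nose (185,412) in line with the dot (164,444). Now the button, at (0.498, 0.372) with its top at about z 0.062.

```bash
python3 -m pendant '[[[5,58,0],0,-1],[[5,58,0],0,-1],[[5,58,0],0,-1],[[5,58,0],0,-1],[[5,58,0],0,-1],[[5,58,0],0,-1],[[5,50,-15],0,-1],[[5,35,-20],0,-1],[[2,10,-15],0,-1],[[0,0,0],0,-1]]'
python3 - <<'E'
from h import *
p=onz('top',146.04,195,.062); print(p)
K,R,t=cam('scene')
im=np.load('/tmp/scene.npz')['im']; hsv=cv2.cvtColor(im,cv2.COLOR_RGB2HSV)
ys,xs=np.nonzero(((hsv[...,0]<8)|(hsv[...,0]>172))&(hsv[...,1]>150)&(hsv[...,2]>90)); k=(abs(xs-302)<12)&(abs(ys-162)<10); print(xs[k].mean(),ys[k].min(),ys[k].max(),k.sum())
for z in(.056,.062,.066):
    c=K@(R@np.array([p[0],p[1],z])+t); print(z,c[:2]/c[2])
E
```

```text
time_s: 13.28
position: [0.4876, 0.3693, 0.1343]
tool_rot: [[-0.801, 0.598, 0.032], [0.598, 0.801, -0.014], [-0.034, 0.008, -0.999]]
ft_force: [0.2, -0.8, -0.4]
grip_width: -0.0002
[0.49791114 0.37255934 0.062     ]
301.8421052631579 158 161 19
0.056 [302.5668003  160.63873042]
0.062 [302.67426548 159.35839295]
0.066 [302.7461817  158.50158484]
```

```bash
python3 -m pendant '[[[10,3,-20],0,-1],[[0,0,-20],0,-1],[[0,0,-12],0,-1],[[0,0,-6],0,-1],[[0,0,0],0,-1]]'
```

```text
time_s: 13.9
position: [0.5003, 0.3689, 0.0747]
tool_rot: [[-0.798, 0.602, 0.034], [0.602, 0.799, -0.013], [-0.035, 0.01, -0.999]]
ft_force: [-0.0, 0.1, 0.4]
grip_width: 0.0
```

Run:
```python
from h import *
b,_=grab('scene'); save(b,'p6.png',(250,110,350,210),6); print(env.observe()['position'],env.observe()['ft_force'])
```

```text
[0.5003967  0.36904085 0.07502374] [ 0.42739639 -0.806704    0.44569282]
```

View pics/p6.png

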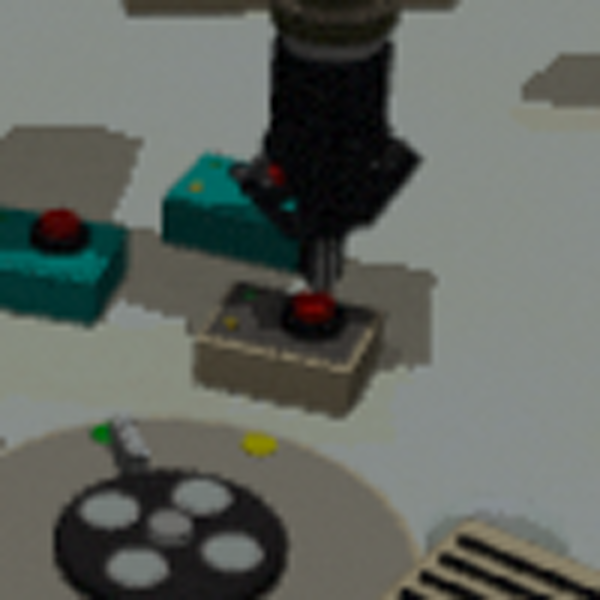

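The shut fingers (322,265) stand just above the cream box's button (313,305). I'll shift by (-2,+3) mm and press in small steps.

```bash
python3 -m pendant '[[[-2,3,0],0,-1],[[0,0,-4],0,-1],[[0,0,-4],0,-1],[[0,0,-3],0,-1],[[0,0,-2],0,-1],[[0,0,0],0,-1]]'
```

```text
time_s: 14.7
position: [0.4987, 0.3727, 0.0625]
tool_rot: [[-0.798, 0.601, 0.037], [0.601, 0.799, -0.012], [-0.037, 0.013, -0.999]]
ft_force: [-1.2, 0.1, 1.2]
grip_width: 0.0002
```

```bash
python3 -m pendant '[[[0,0,-2],0,-1],[[0,0,-1],0,-1],[[0,0,0],0,-1]]';python3 -m pendant '[[[0,0,-2],0,-1],[[0,0,0],0,-1]]'
```

```text
time_s: 15.08
position: [0.4987, 0.3727, 0.0598]
tool_rot: [[-0.798, 0.601, 0.038], [0.601, 0.799, -0.012], [-0.037, 0.013, -0.999]]
ft_force: [-0.6, -0.3, 2.8]
grip_width: 0.0
time_s: 15.32
position: [0.4987, 0.3727, 0.058]
tool_rot: [[-0.798, 0.601, 0.038], [0.601, 0.799, -0.012], [-0.037, 0.014, -0.999]]
ft_force: [-0.4, -0.8, 2.8]
grip_width: 0.0
```

```bash
python3 -m pendant '[[[0,0,-1.5],0,-1],[[0,0,0],0,-1]]';python3 -m pendant '[[[0,0,-1],0,-1],[[0,0,0],0,-1]]';python3 -m pendant '[[[0,0,-1],0,-1],[[0,0,0],0,-1]]'
```

```text
time_s: 15.58
position: [0.4987, 0.3727, 0.0568]
tool_rot: [[-0.798, 0.601, 0.038], [0.601, 0.799, -0.011], [-0.037, 0.014, -0.999]]
ft_force: [-1.4, -1.0, 3.8]
grip_width: -0.0002
time_s: 15.82
position: [0.4987, 0.3728, 0.0568]
tool_rot: [[-0.798, 0.601, 0.039], [0.601, 0.799, -0.011], [-0.038, 0.014, -0.999]]
ft_force: [-0.2, -1.3, 4.2]
grip_width: 0.0001
time_s: 16.08
position: [0.4987, 0.3728, 0.0568]
tool_rot: [[-0.798, 0.601, 0.04], [0.601, 0.799, -0.011], [-0.038, 0.015, -0.999]]
ft_force: [-2.4, -0.9, 4.2]
grip_width: 0.0001
```

z has stopped at 0.0568, so this may be the end stop. I'll push harder to confirm.

```bash
python3 -m pendant '[[[0,0,-3],0,-1],[[0,0,-3],0,-1]]';python3 -m pendant '[[[0,0,-5],0,-1],[[0,0,-5],0,-1]]'
```

```text
time_s: 16.32
position: [0.4989, 0.3729, 0.056]
tool_rot: [[-0.798, 0.6, 0.043], [0.601, 0.799, -0.01], [-0.04, 0.018, -0.999]]
ft_force: [-11.6, -8.2, 33.0]
grip_width: 0.0002
time_s: 16.58
position: [0.499, 0.373, 0.0558]
tool_rot: [[-0.799, 0.6, 0.049], [0.6, 0.8, -0.009], [-0.044, 0.022, -0.999]]
ft_force: [-16.6, -10.8, 45.9]
grip_width: 0.0
```

Hard stop: z 0.056 is 6 mm below the button's top, with the spring force at 4 N just before it. Now I release and retreat.

```bash
python3 -m pendant '[[[0,0,5],0,-1],[[0,0,10],0,-1],[[0,0,30],0,-1],[[0,0,40],0,-1],[[-20,40,20],0,-1],[[-40,45,0],0,-1],[[-40,45,0],0,-1],[[0,0,0],0,-1],[[0,0,0],0,-1]]'
python3 - <<'E'
from h import *
a,_=grab('top'); b,_=grab('scene'); A=cv2.resize(a[110:260,120:420],None,fx=2,fy=2,interpolation=2); B=cv2.resize(b[130:240,200:400],(600,300),interpolation=2)
save(np.vstack([A[:300],B]),'p7.png'); s=env.observe(); print(s['position'],s['ft_force'],s['time_s'])
z=[dep('top',u,v)[2] for u in range(144,149) for v in range(193,198)]; print(np.median(z))
E
python3 m.py
```

```text
time_s: 17.7
position: [0.3971, 0.5062, 0.1628]
tool_rot: [[-0.797, 0.602, 0.048], [0.602, 0.798, -0.008], [-0.044, 0.022, -0.999]]
ft_force: [0.8, -0.1, -0.5]
grip_width: 0.0003
[0.39753101 0.50574055 0.16289629] [ 1.43484841 -0.3397806   0.66740559] 17.8
0.06287161181761407
tab before -0.1884969748754605 now -0.6403373108938403
lens 0.5982922175624399 0.14249656218509543 delta mod pi/2 -0.45579565537734446
green 0.1250032060662136 -0.6541235010729022
```

View pics/p7.png

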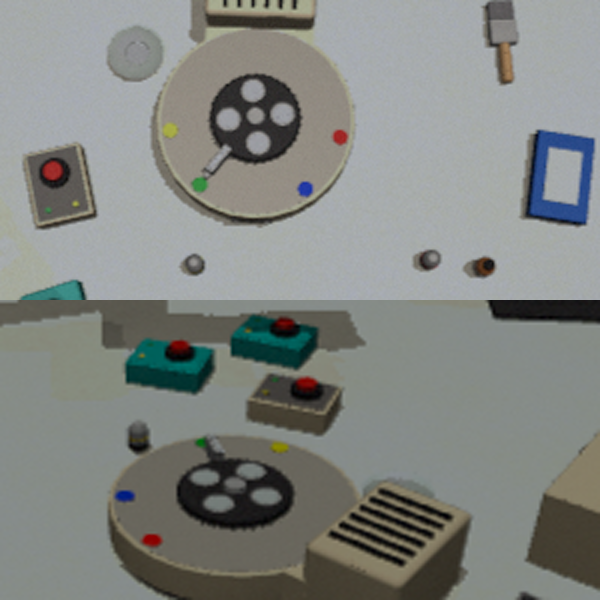

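The picture shows the tab (217,160) pointing at green (200,184), the button (53,171) back out, the other objects where they were, and the arm clear.

```bash
python3 -c "
from rig import ticket
print(ticket.close_job())"
```

```text
the job is handed in; nothing more can be done
None
```

The tab now points at the green dot, the shutter button has been pressed fully in and released, and the job is handed in at about 18 s. No verdict was reported.

- **Turret:** I pushed the tab clockwise in three passes with the shut fingers, from one side only. It ended at about -0.64 rad on both image measures. The green dot is at -0.65 (measured -0.652 to -0.654), so it sits about 0.01 rad short, and it did not move during the button press. I didn't measure whether the turret stayed seated; it looks level in the pictures.
- **Button:** I pressed the cream box's button about 6 mm down to a hard stop, from z 0.062 to 0.056 m. The spring force was about 4 N just before the stop. To confirm the stop I pushed on with the fingertips up to 46 N along z, below the 120 N wrist limit; the 40 N limit is for the arm and gripper body. Afterwards its top was back at about 0.063 m.
- **Surroundings:** in the last picture the loose objects look unmoved. The turquoise boxes were never approached, though one is only partly in the final top crop. The arm touches nothing.

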